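Level the stone riser on the windowsill with its levelling foot

TASK

The little stone riser on the sill must stand level before the measuring cap can be read on it. Stand the blue spirit level upright on the riser, centred on the dark inlaid cross and lying along its long line, and let go of it; then take the black knob of the riser's levelling foot, press it down with about 10 N so that the foot stays seated, and turn it until the bubble rests between the two black rings. Finish while still holding the knob and pressing it down, with the bubble centred; do not shove the riser about, and leave everything else on the sill alone.

Things in the scene. Friction and masses are not known exactly. Their poses are not given: they have to be found in the camera images.
- level_center (a point): Centre of the loose blue pocket spirit level, 24 wide (x) x 120 long (y) x 40 mm high (z up), 0.18 kg, 20 mm above its flat underside; it starts upright on the sill. On top, in a slot over the middle 64 mm (from 24 mm up), lies a yellow-green vial along y, read from above, with two black rings 26 mm apart. Grip it across its 24 mm width; it works either way round.
- bubble (a joint): Position in m of the pale bubble (18 mm long) along the vial: 0 = centred between the rings, positive towards the level's +y. It is wholly between the rings within +-4 mm. It drifts to the higher end of the level, 10 mm per degree of tilt, stops at +-22 mm and takes about 1.5 s to settle.
- shelf_mark (a point): Crossing of the dark inlaid cross on the upper surface of the grey stone riser (60 mm above the sill when level). Axes as the riser's: the long line runs along y through this point, the short one (60 mm) along x. The slab's edges lie at x = +-75, y = +75 and -135 mm from here; the knob of the levelling foot stands at x = 0, y = -110 mm.
- knob_grip (a point): Centre of the round black fluted knob on the levelling foot's axis, half-way up it (axes as the riser's). Knob upright, 32 mm across, 30 mm high, 12 to 16 mm clear of the slab. Clockwise from above screws the foot out and raises this end of the riser; counter-clockwise lowers it. The knob itself stays about 87 mm above the sill while turned: knob, screw and pad move together through the slab.
- foot: Knob and screw of the levelling foot; origin on its axis at sill level; turns with the knob. 8 mm of lift a turn: 1 rad tilts the riser 0.47 degree and moves the bubble about 4.7 mm. 1.2 to 3.2 rad clockwise are needed at first (regrasp as needed). The thread has friction (0.05 N m) and stays where it is left.
- foot_pad: Rubber pad at the lower end of the levelling foot, 32 mm across; origin at its underside. It bears on the sill with 7 to 8.5 N from the riser's own weight, plus whatever the knob is pressed down with.
- sill: The beige window sill, a level flat top at height 0; fixed.
- shelf: The riser: a loose stone slab 150 (x) x 210 (y) x 14 mm, 1.3 kg, on two fixed round feet near its +y end (105 mm apart) and one levelling foot near its -y end, 155 mm away. Origin on the sill plane, 30 mm towards the levelling foot from below the cross. At first that foot is screwed in too far and the slab dips towards it by 0.5 to 1.6 degrees.
- organiser: Bystander: translucent blue pill organiser with seven flaps, 45 x 160 x 25 mm, loose; origin at its underside centre.
- measuring_cap: Bystander: thimble-sized aluminium measuring cap, 26 mm across, 22 mm high, loose; origin at its underside centre.
- pick_holder: Bystander: bamboo toothpick holder, 38 mm across, 70 mm high with the picks, loose; origin at its underside centre.
- tester_stand: Bystander: stainless stand with three cake testers, base 64 mm across, 140 mm high, loose; origin at its underside centre.
Mind the look-alikes: they are no part of the job. Leave any red look-alike of the part that bears level_center alone.

How it is judged:
By the outcome, as a careful person would: the job done as asked, in the order asked, and still so for the second after the job is handed in, while the arm keeps its last pose, push and grip.
It also fails if it takes over 72 s, if anything falls off the work surface, if the arm or the gripper's body presses on something with over 40 N, if the wrist force passes 120 N, or if a joint passes its speed limit or range.

ROBOT

A 6-joint arm with a two-finger parallel gripper is mounted at the origin on the work surface. World frame = base frame: x ahead of the robot, y to its left, z up, the work surface at z = 0. Lengths are in mm, angles in rad, forces in N, time in s.
With the tool pointing down it reaches from about 400 to 925 mm from the base axis. Payload 12.5 kg.
Tool frame: the origin (TCP) lies on the mounting face of the last link; the fingertips stand 190 mm ahead of it and the grasp point (between the pads) lies 171 mm ahead of it (env.grasp_offset is the distance from the TCP to the grasp point, in mm); z points along the fingers, y is the direction in which the jaws open and shut (so a half turn about z gives the same grasp; the last joint's range is limited). The gripper opens to 95 mm and grips with 3 to 60 N. Pads are 20 mm wide; open, the fingers measure 119 mm over their backs; the gripper's body (75 mm by 180 mm) begins 59 mm behind the grasp point.
Start: joints at [1.092, 0.491, 1.559, -0, 1.092, -0.106], TCP at [227.617, 582.079, 404.761] pointing down, gripper open.
Joint ranges: [-3.1, 3.1], [-0.84, 2.19], [0.05, 2.79], [-1.13, 4.28], [0.06, 2.93], [-2.69, 2.69]. Speed limits (rad/s): [2.22, 2.22, 2.79, 3.14, 3.14, 3.14].

INTERFACE

Orientations are given as [roll, pitch, yaw] about the fixed x, y, z axes, in that order (R = Rz(yaw) Ry(pitch) Rx(roll)).
In Python, from cell import env, viewer gives the robot as it stands.
- The arm moves only by the tool play_rows, never from a script. Its argument "increments" is a list of rows, each an object of numbers: "dx", "dy", "dz": the shift along the tool's x, y, z in mm; "rx", "ry", "rz": the turn, a rotation vector about the tool's x, y, z in units of 6 degrees (1.0 is 6 degrees). A call has 1 to 8 rows; each row is the pose to reach, as a shift and turn from the pose measured when the call began, along the tool's axes at that moment; what a row does not reach only later rows make up. A row lasts 1/12 s, in which the tool goes at most 41.7 mm and 7.16 degrees, less where a joint would pass 70% of its speed; a pose out of reach is approached as far as the arm can. A call with a gripper value outside its range is refused whole. "fingers" is the opening, from 0 (shut) to 1 (fully open), set as the call begins (left out, the last holds). The fingers move at their own pace and stop on an object; the grip force is fixed at half the most. Time passes only in rows, so rows that repeat a pose let the fingers close. It gives the time, the measured TCP pose, the force and the opening at its end, in the units of the state.
- env.state(): the state, without advancing time (a new reading comes with each control period).
- viewer.read_camera(name): name is "scene" or "top" or "wrist"; returns a dict with "image" (384x512x3 uint8, red, green, blue), "fx", "fy", "cx", "cy" (pixels), "rvec" (rotation vector, rad) and "tvec" (3), from world to camera coordinates, as OpenCV has them. Camera axes: x right, y down, z forward; pixel columns grow to the right and rows downward; lengths in mm; the calibration is good to about 2 mm. A picture is of the moment at which its call begins. There is no depth.
- env.job_done(): hands the job in, once; it reports no verdict.
The state is a dict: "t": time; "joints": joint angles; "qvel": joint speeds; "tau": joint torques, N m; "eef_pos": TCP position; "tcp_rot": TCP orientation; "ft_force": force on the tool from outside, world axes, zero at the start; "moment": the same for the moment, N m; "opening": opening from 0.0 (shut) to 1.0 (fully open).
Only numpy, scipy, OpenCV 4.12 (cv2) and the standard library are available. Lean on these libraries where they do the work, as an engineer would, in place of code of your own. Each camera call takes 0.05 s, during which the arm holds its last target.

## Working session

There is one attempt and no reset: what is moved stays moved. The work goes in short steps, Python scripts to look and compute and a tool call to move; the robot and the scene stay as the last step left them, time stands still between calls to the robot, and variables do not carry over. Pictures are saved under pics/ and viewed, and the job is handed in when it is done.

Besides the shell and the picture viewer there is one more tool, called by a JSON object that holds its "fn" and its "kwargs". play_rows: Moves the arm, as the interface text tells. Its arguments: {"type":"object","properties":{"increments":{"type":"array","items":{"type":"object","properties":{"dx":{"type":"number"},"dy":{"type":"number"},"dz":{"type":"number"},"rx":{"type":"number"},"ry":{"type":"number"},"rz":{"type":"number"}}}},"fingers":{"type":"number"}},"required":["increments"]}

```bash
ls; mkdir -p pics; cat > h.py <<'E'
import numpy as np, cv2
from cell import env, viewer
def cam(n,save=None):
    c=viewer.read_camera(n)
    if save: cv2.imwrite('pics/'+save,cv2.cvtColor(c['image'],cv2.COLOR_RGB2BGR))
    return c
def ray(c,u,v):
    R=cv2.Rodrigues(np.array(c['rvec'],float))[0];t=np.array(c['tvec'],float).ravel()
    d=R.T@np.array([(u-c['cx'])/c['fx'],(v-c['cy'])/c['fy'],1.]);return -R.T@t,d
def onz(c,u,v,z):
    o,d=ray(c,u,v);return o+d*(z-o[2])/d[2]
def proj(c,p):
    R=cv2.Rodrigues(np.array(c['rvec'],float))[0];q=R@np.array(p,float)+np.array(c['tvec'],float).ravel()
    return np.array([c['fx']*q[0]/q[2]+c['cx'],c['fy']*q[1]/q[2]+c['cy']])
E
python3 - <<'E'
from h import *
print(env.state())
for n in ['top','scene','wrist']:
    c=cam(n,n+'0.png'); print(n,c['fx'],c['cx'],c['cy'],ray(c,256,192))
E
```

```text
pics
{'t': 0.0, 'joints': array([ 1.09242450e+00,  4.91571086e-01,  1.55945159e+00, -3.98912016e-06,
        1.09170972e+00, -1.05597878e-01]), 'qvel': array([ 0.00092795, -0.00064141,  0.00031126, -0.00146558,  0.00148811,
        0.00180315]), 'tau': array([ 1.43276138e-03, -6.12659454e+01, -2.58178872e+01,  6.92862435e-02,
        4.82371054e-02, -1.03144980e-04]), 'eef_pos': array([227.58817283, 582.05539967, 404.15373294]), 'tcp_rot': array([-3.14045889e+00, -1.16611874e-04,  2.76882048e+00]), 'ft_force': array([ 0.0937462 , -0.78671953, -0.33738529]), 'moment': array([ 0.0781821 , -0.00836155, -0.00214994]), 'opening': 1.0031726479352556}
top 400.14511052089796 260.2144628177981 197.67376570164333 (array([ 386.16508192,   17.58386088, 1236.92443526]), array([ 0.19246792,  0.03688698, -0.9807688 ]))
scene 355.07805984724365 247.96512021824068 192.03574219314123 (array([1152.62126217, -415.12333038,  630.86611075]), array([-0.60558097,  0.51978586, -0.60299786]))
wrist 327.4801178022559 257.99984045164587 189.19492982704318 (array([161.81231386, 607.57893245, 383.82477438]), array([ 0.23590312, -0.09920854, -0.96675646]))
```

View pics/top0.png

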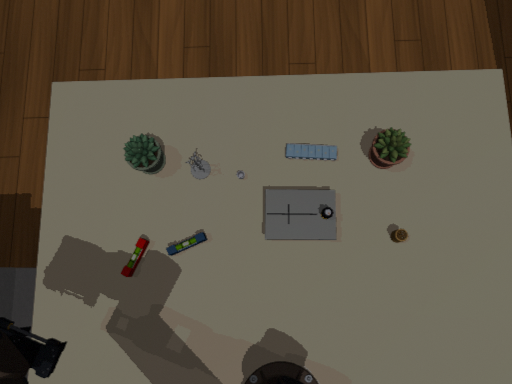

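View pics/scene0.png

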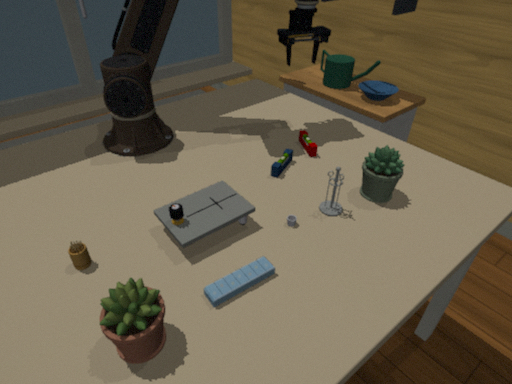

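View pics/wrist0.png

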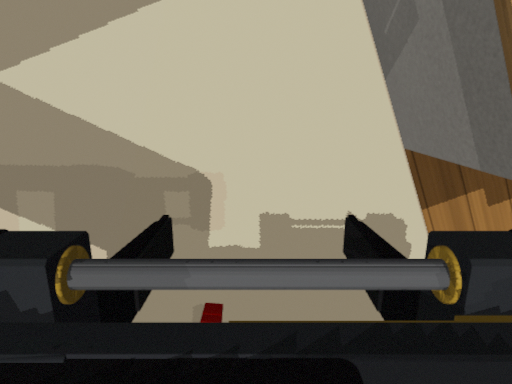

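Look-alikes: the blue level is at top (187,243) and the red level at top (135,257). The blue organiser, at (311,152), is too large and translucent to be the level. I choose the level at (187,243) and will check it in a crop.

```bash
python3 - <<'E'
from h import *
c=cam('top');im=c['image'];b=cv2.cvtColor(im,cv2.COLOR_RGB2BGR)
a=cv2.resize(b[215:285,110:220],None,fx=5,fy=5,interpolation=cv2.INTER_CUBIC)
d=cv2.resize(b[180:250,255:345],None,fx=5,fy=5,interpolation=cv2.INTER_CUBIC)
o=np.zeros((700,560,3),np.uint8);o[:350,:550]=a;o[350:,:450]=d;cv2.imwrite('pics/crop0.png',o[:600])
s=im.astype(int)
roi=np.zeros(im.shape[:2],bool);roi[228:260,160:212]=1
m=roi&(s[...,2]>s[...,0]+15)
n,l,st,ce=cv2.connectedComponentsWithStats(m.astype(np.uint8))
print(st,ce)
ys,xs=np.nonzero(m);r=cv2.minAreaRect(np.c_[xs,ys].astype(np.float32));print(r)
P=np.array([onz(c,x,y,35) for x,y in cv2.boxPoints(r)]);print(P,P.mean(0))
# slab gray
roi[:]=0;roi[180:248,256:345]=1
sat=s.max(2)-s.min(2)
m=roi&(sat<18)&(s.max(2)>60)
n,l,st,ce=cv2.connectedComponentsWithStats(m.astype(np.uint8));print(st[st[:,4]>100])
k=1+st[1:,4].argmax();ys,xs=np.nonzero(l==k);r=cv2.minAreaRect(np.c_[xs,ys].astype(np.float32));print(r)
P=np.array([onz(c,x,y,58) for x,y in cv2.boxPoints(r)]);print(P,P.mean(0))
for p in [(289,213.5),(327,212)]: print(onz(c,*p,60))
E
```

```text
[[     0      0    512    384 196423]
 [   167    232     39     23    183]
 [   192    237      1      1      1]
 [   183    241      1      1      1]] [[255.56521385 191.45069569]
 [186.24590164 243.90163934]
 [192.         237.        ]
 [183.         241.        ]]
((185.680419921875, 243.53094482421875), (8.427372932434082, 40.20771026611328), 66.03751373291016)
[[457.08509786 337.34729525  35.        ]
 [504.08711628 226.78426975  35.        ]
 [480.676415   216.22246092  35.        ]
 [433.95175636 326.42698254  35.        ]] [468.95009638 276.69525211  35.        ]
[[     0      0    512    384 192982]
 [   262    186     75     54   3592]]
((299.0, 212.5), (53.0, 74.0), 90.0)
[[ 635.51411056   43.57612116   58.        ]
 [ 630.40484149 -177.97831495   58.        ]
 [ 472.24169527 -170.03152215   58.        ]
 [ 476.3516176    46.36070394   58.        ]] [553.62806623 -64.518253    58.        ]
[550.03005262 -35.00683778  60.        ]
[ 552.15610041 -147.24972318   60.        ]
```

View pics/crop0.png

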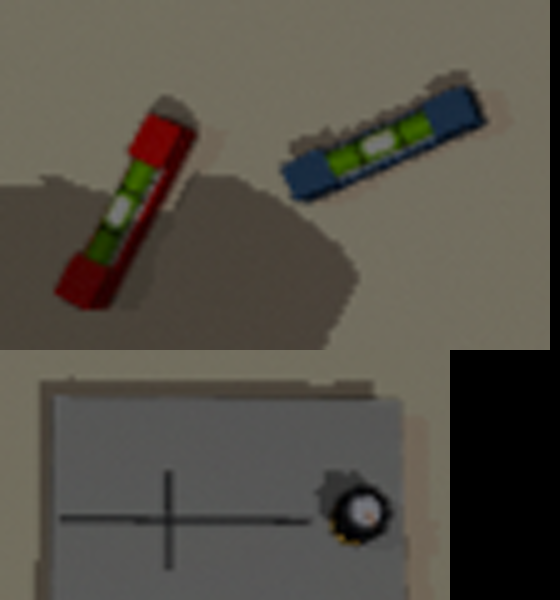

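```bash
cat >> h.py <<'E'
from scipy.spatial.transform import Rotation as Ro
def go(x,y,z,yaw):
    s=env.state();R=Ro.from_euler('xyz',s['tcp_rot']);T=Ro.from_euler('xyz',[np.pi,0,yaw])
    d=R.inv().apply(np.array([x,y,z])-s['eef_pos']);w=(R.inv()*T).as_rotvec()/np.radians(6)
    print('pos',s['eef_pos'].round(1),'rot',s['tcp_rot'].round(3),'t',round(s['t'],2),'F',s['ft_force'].round(1),'M',s['moment'].round(2),'op',round(s['opening'],3),'j6',s['joints'][5].round(2))
    print('d',d.round(1),'r',w.round(2))
E
python3 -c "
from h import *
go(469,277,320,np.radians(113))"
```

```text
pos [227.6 582.1 404.4] rot [-3.141 -0.     2.769] t 0.2 F [0.5 0.2 0.7] M [-0.02 -0.04  0.02] op 0.999 j6 -0.11
d [-335.9 -196.2   84.5] r [-0.01  0.    7.61]
```

{"fn": "play_rows", "kwargs": {"increments": [{"dx": -42, "dy": -24, "dz": 10, "rz": 1}, {"dx": -84, "dy": -49, "dz": 21, "rz": 2}, {"dx": -126, "dy": -73, "dz": 31, "rz": 3}, {"dx": -168, "dy": -98, "dz": 42, "rz": 4}, {"dx": -210, "dy": -122, "dz": 52, "rz": 5}, {"dx": -252, "dy": -147, "dz": 63, "rz": 6}, {"dx": -294, "dy": -171, "dz": 73, "rz": 7}, {"dx": -336, "dy": -196, "dz": 84, "rz": 7.6}], "fingers": 1}}

```text
invalid input
```

{"fn": "play_rows", "kwargs": {"increments": [{}, {}]}}

```text
invalid input
```

```bash
python3 -c "
from h import *
go(469,277,320,np.radians(113))
c=cam('wrist','w1.png');print(ray(c,256,192),proj(c,[469,277,40]))"
```

```text
pos [227.6 582.1 404.4] rot [-3.141 -0.     2.769] t 0.2 F [0.5 0.2 0.7] M [-0.02 -0.04  0.02] op 0.999 j6 -0.11
d [-335.9 -196.2   84.5] r [-0.01  0.    7.61]
(array([161.82343108, 607.60070052, 383.99236054]), array([ 0.23605802, -0.09890658, -0.96674959])) [109.98166072 422.08725744]
```

View pics/w1.png

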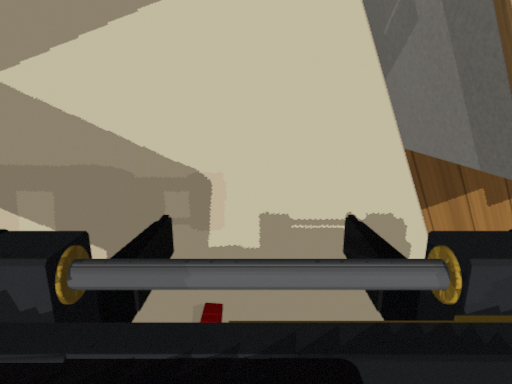

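The wrist view hasn't changed because the call was refused. All fields may be required, so I'll give them in full.

{"fn": "play_rows", "kwargs": {"increments": [{"dx": -42, "dy": -24, "dz": 10, "rx": 0, "ry": 0, "rz": 1}, {"dx": -84, "dy": -49, "dz": 21, "rx": 0, "ry": 0, "rz": 2}, {"dx": -126, "dy": -73, "dz": 31, "rx": 0, "ry": 0, "rz": 3}, {"dx": -168, "dy": -98, "dz": 42, "rx": 0, "ry": 0, "rz": 4}, {"dx": -210, "dy": -122, "dz": 52, "rx": 0, "ry": 0, "rz": 5}, {"dx": -252, "dy": -147, "dz": 63, "rx": 0, "ry": 0, "rz": 6}, {"dx": -294, "dy": -171, "dz": 73, "rx": 0, "ry": 0, "rz": 7}, {"dx": -336, "dy": -196, "dz": 84, "rx": 0, "ry": 0, "rz": 7.6}], "fingers": 1}}

```text
t: 0.92
eef_pos: [430.9, 325.1, 334.1]
tcp_rot: [3.142, 0.0, 1.967]
ft_force: [1.9, 1.0, 0.4]
opening: 0.998
```

```bash
python3 -c "
from h import *
go(469,277,320,np.radians(113))
c=cam('wrist','w2.png');print(ray(c,256,192),proj(c,[469,277,40]))"
```

```text
pos [430.9 325.1 334.1] rot [3.142 0.    1.967] t 0.92 F [1.9 1.  0.4] M [-0.06 -0.    0.06] op 0.998 j6 0.13
d [-59.1  16.6  14.1] r [ 0.    0.   -0.05]
(array([402.98300081, 389.39074572, 313.68886506]), array([ 0.09332182, -0.23841201, -0.96672717])) [277.21145555 252.42016814]
```

View pics/w2.png

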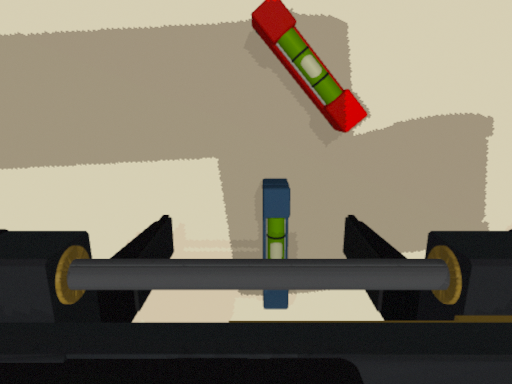

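```bash
python3 -c "
from h import *
c=cam('wrist');im=c['image'].astype(int)
cv2.imwrite('pics/w2c.png',cv2.resize(cv2.cvtColor(c['image'],cv2.COLOR_RGB2BGR)[170:315,230:320],None,fx=4,fy=4,interpolation=cv2.INTER_NEAREST))
m=(im[...,2]>im[...,0]+20)
for r in [182,190,200,210,215,295,300,305]:
    x=np.nonzero(m[r,240:310])[0]+240; print(r,x.min(),x.max(),[onz(c,u,r,40)[:2].round(1) for u in (x.min()-.5,x.max()+.5)])
col=im[176:192,276];print(col.tolist());print(im[300:312,276].tolist())
for r in (179,181,183,185,187,307.5,308.5): print(r,onz(c,276,r,40)[:2],onz(c,276,r,0)[:2])
"
```

```text
182 262 287 [array([433.5, 327.4]), array([454. , 335.9])]
190 262 288 [array([436.2, 320.9]), array([457.6, 329.7])]
200 262 288 [array([439.6, 312.7]), array([461.2, 321.6])]
210 262 287 [array([443.1, 304.3]), array([464.1, 312.9])]
215 262 286 [array([444.9, 300. ]), array([465.1, 308.4])]
295 264 286 [array([476.9, 227.9]), array([496.7, 236.1])]
300 264 286 [array([478.9, 223. ]), array([498.9, 231.3])]Traceback (most recent call last):
  File "<string>", line 7, in <module>
    x=np.nonzero(m[r,240:310])[0]+240; print(r,x.min(),x.max(),[onz(c,u,r,40)[:2].round(1) for u in (x.min()-.5,x.max()+.5)])
                                               ~~~~~^^
    return umr_minimum(a, axis, None, out, keepdims, initial, where)
ValueError: zero-size array to reduction operation minimum which has no identity
```

View pics/w2c.png

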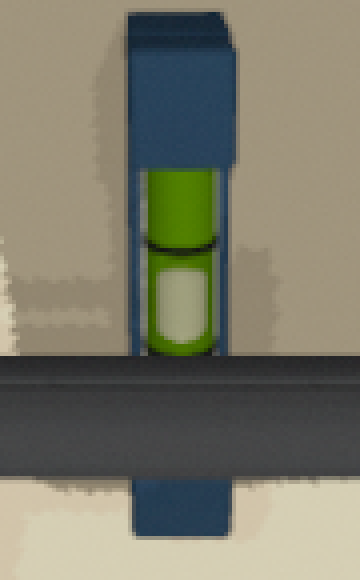

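```bash
python3 -c "
from h import *
c=cam('wrist')
a=onz(c,275.4,181.7,40);b=onz(c,275.2,303.6,40);print(a,b,np.hypot(*(a-b)[:2]),(a+b)/2,np.degrees(np.arctan2(*(a-b)[1::-1])))
p=(a+b)/2
go(p[0],p[1],195,np.arctan2(*(a-b)[1::-1]))
# bar-side bubble
"
```

```text
[442.61044883 334.44362393  40.        ] [489.31832264 225.93965842  40.        ] 118.13016552535359 [465.96438574 280.19164117  40.        ] 113.29050428576824
pos [431.6 324.8 333.8] rot [-3.14   0.     1.968] t 1.07 F [0.6 0.3 0.6] M [-0.11  0.05 -0.04] op 1.001 j6 0.13
d [-54.3  14.6 138.8] r [-0.01  0.   -0.09]
```

{"fn": "play_rows", "kwargs": {"increments": [{"dx": -27, "dy": 7.5, "dz": 10, "rx": 0, "ry": 0, "rz": -0.1}, {"dx": -54, "dy": 14.5, "dz": 25, "rx": 0, "ry": 0, "rz": -0.1}, {"dx": -54, "dy": 14.5, "dz": 50, "rx": 0, "ry": 0, "rz": -0.1}, {"dx": -54, "dy": 14.5, "dz": 80, "rx": 0, "ry": 0, "rz": -0.1}, {"dx": -54, "dy": 14.5, "dz": 105, "rx": 0, "ry": 0, "rz": -0.1}, {"dx": -54, "dy": 14.5, "dz": 125, "rx": 0, "ry": 0, "rz": -0.1}, {"dx": -54, "dy": 14.5, "dz": 137, "rx": 0, "ry": 0, "rz": -0.1}, {"dx": -54, "dy": 14.5, "dz": 137, "rx": 0, "ry": 0, "rz": -0.1}], "fingers": 1}}

```text
t: 1.73
eef_pos: [464.8, 281.3, 194.7]
tcp_rot: [-3.137, 0.0, 1.981]
ft_force: [-0.4, 0.0, 0.4]
opening: 0.998
```

```bash
python3 -c "
from h import *
go(466,280.2,195,np.radians(113.3));cam('wrist','w3.png')"
```

```text
pos [464.8 281.3 194.7] rot [-3.137  0.     1.981] t 1.73 F [-0.4  0.   0.4] M [-0.05  0.05  0.03] op 0.998 j6 0.01
d [-1.5  0.7 -0.3] r [-0.05  0.    0.03]
```

View pics/w3.png

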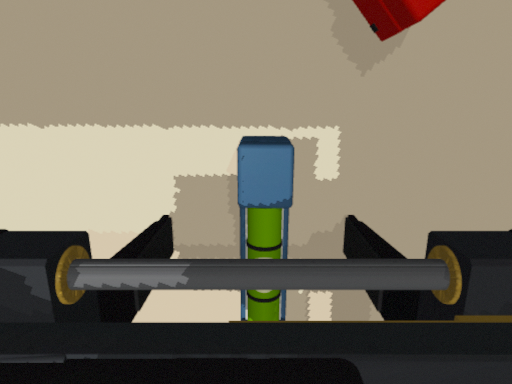

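The level is between the fingers, at col ~265 against their midpoint of 259. I'll close the gripper.

{"fn": "play_rows", "kwargs": {"increments": [{"dx": -1.5, "dy": 0.7, "dz": 0, "rx": 0, "ry": 0, "rz": 0}, {"dx": -1.5, "dy": 0.7, "dz": 0, "rx": 0, "ry": 0, "rz": 0}, {"dx": -1.5, "dy": 0.7, "dz": 0, "rx": 0, "ry": 0, "rz": 0}, {"dx": -1.5, "dy": 0.7, "dz": 0, "rx": 0, "ry": 0, "rz": 0}, {"dx": -1.5, "dy": 0.7, "dz": 0, "rx": 0, "ry": 0, "rz": 0}, {"dx": -1.5, "dy": 0.7, "dz": 0, "rx": 0, "ry": 0, "rz": 0}, {"dx": -1.5, "dy": 0.7, "dz": 0, "rx": 0, "ry": 0, "rz": 0}, {"dx": -1.5, "dy": 0.7, "dz": 0, "rx": 0, "ry": 0, "rz": 0}], "fingers": 0}}

```text
t: 2.45
eef_pos: [466.4, 280.2, 196.1]
tcp_rot: [-3.138, 0.0, 1.981]
ft_force: [-0.7, -0.0, -0.0]
opening: 0.498
```

```bash
python3 -c "
from h import *
go(466,280.2,320,np.radians(113.3));c=cam('wrist','w4.png')
im=c['image'].astype(int);m=(im[...,2]>im[...,0]+20)
for r in (150,190,202):
    x=np.nonzero(m[r,200:320])[0]+200;print(r,x.min(),x.max())
"
```

```text
pos [466.4 280.2 196.1] rot [-3.138  0.     1.981] t 2.45 F [-0.7 -0.  -0. ] M [-0.1   0.01 -0.03] op 0.498 j6 0.01
d [ 1.000e-01 -8.000e-01 -1.238e+02] r [-0.03  0.    0.03]
150 235 289
190 235 288
202 237 286
```

View pics/w4.png

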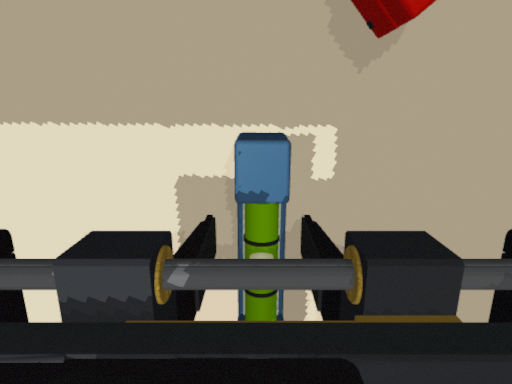

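The fingers are still closing, so I'll wait.

{"fn": "play_rows", "kwargs": {"increments": [{"dx": 0, "dy": 0, "dz": 0, "rx": 0, "ry": 0, "rz": 0}, {"dx": 0, "dy": 0, "dz": 0, "rx": 0, "ry": 0, "rz": 0}, {"dx": 0, "dy": 0, "dz": 0, "rx": 0, "ry": 0, "rz": 0}, {"dx": 0, "dy": 0, "dz": 0, "rx": 0, "ry": 0, "rz": 0}, {"dx": 0, "dy": 0, "dz": 0, "rx": 0, "ry": 0, "rz": 0}, {"dx": 0, "dy": 0, "dz": 0, "rx": 0, "ry": 0, "rz": 0}, {"dx": 0, "dy": 0, "dz": 0, "rx": 0, "ry": 0, "rz": 0}], "fingers": 0}}

```text
t: 3.08
eef_pos: [466.4, 280.3, 196.1]
tcp_rot: [-3.138, 0.0, 1.981]
ft_force: [1.6, 0.3, -0.7]
opening: 0.251
```

{"fn": "play_rows", "kwargs": {"increments": [{"dx": 0, "dy": 0, "dz": 0, "rx": 0, "ry": 0, "rz": 0}, {"dx": 0, "dy": 0, "dz": -5, "rx": 0, "ry": 0, "rz": 0}, {"dx": 0, "dy": 0, "dz": -15, "rx": 0, "ry": 0, "rz": 0}, {"dx": 0, "dy": 0, "dz": -40, "rx": 0, "ry": 0, "rz": 0}, {"dx": 0, "dy": 0, "dz": -70, "rx": 0, "ry": 0, "rz": 0}, {"dx": 0, "dy": 0, "dz": -95, "rx": 0, "ry": 0, "rz": 0}, {"dx": 0, "dy": 0, "dz": -110, "rx": 0, "ry": 0, "rz": 0}, {"dx": 0, "dy": 0, "dz": -110, "rx": 0, "ry": 0, "rz": 0}], "fingers": 0}}

```text
t: 3.75
eef_pos: [466.8, 280.6, 309.8]
tcp_rot: [3.139, 0.0, 1.981]
ft_force: [0.1, 0.5, -1.9]
opening: 0.251
```

```bash
python3 -c "
from h import *
go(551,-35,330,np.radians(91));c=cam('wrist','w5.png');cam('scene','s5.png')
"
```

```text
pos [466.8 280.6 309.8] rot [3.139 0.    1.981] t 3.75 F [ 0.1  0.5 -1.9] M [-0.02  0.01 -0.05] op 0.251 j6 0.01
d [-323.   -48.5  -20.1] r [ 0.02 -0.    3.75]
```

View pics/w5.png

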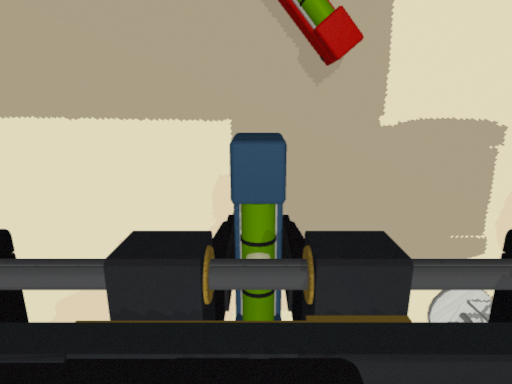

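View pics/s5.png

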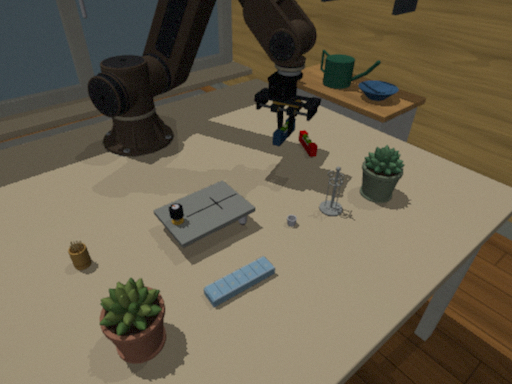

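```bash
python3 -c "
from h import *
go(551,-115,330,np.radians(91))
s=env.state();c=cam('wrist');R=Ro.from_euler('xyz',s['tcp_rot'])
z=s['eef_pos'][2]-156
for u,v in [(258.5,239),(259,292.5),(258,141)]: print(R.inv().apply(onz(c,u,v,z-(0 if v<200 else 2))-s['eef_pos']))
im=c['image'];cv2.imwrite('pics/w5c.png',cv2.resize(cv2.cvtColor(im,cv2.COLOR_RGB2BGR)[125:325,210:310],None,fx=3,fy=3,interpolation=cv2.INTER_NEAREST))
"
```

```text
pos [466.4 280.3 306.5] rot [-3.139  0.     1.981] t 3.85 F [ 0.2 -0.3 -1.9] M [-0.07  0.03 -0.01] op 0.252 j6 0.01
d [-396.3  -80.   -23.2] r [-0.02  0.01  3.75]
[ 11.80983611  -0.65134744 157.99689103]
[-15.28836697  -0.39466511 158.00804111]
[ 55.99542577  -0.89419258 155.9782852 ]
```

View pics/w5c.png

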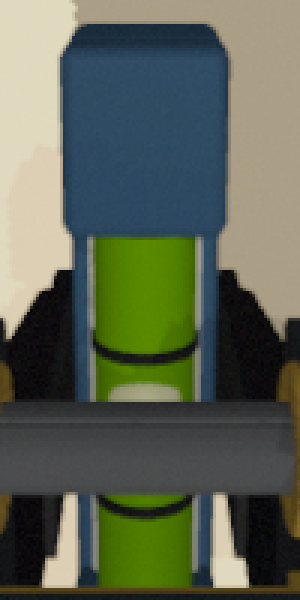

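{"fn": "play_rows", "kwargs": {"increments": [{"dx": -40, "dy": -8, "dz": -3, "rx": 0, "ry": 0, "rz": 0.5}, {"dx": -80, "dy": -16, "dz": -6, "rx": 0, "ry": 0, "rz": 1}, {"dx": -120, "dy": -24, "dz": -9, "rx": 0, "ry": 0, "rz": 1.5}, {"dx": -160, "dy": -32, "dz": -12, "rx": 0, "ry": 0, "rz": 2}, {"dx": -200, "dy": -40, "dz": -15, "rx": 0, "ry": 0, "rz": 2.5}, {"dx": -240, "dy": -48, "dz": -18, "rx": 0, "ry": 0, "rz": 3}, {"dx": -280, "dy": -56, "dz": -21, "rx": 0, "ry": 0, "rz": 3.4}, {"dx": -320, "dy": -64, "dz": -23, "rx": 0, "ry": 0, "rz": 3.75}], "fingers": 0}}

```text
t: 4.57
eef_pos: [535.2, -40.8, 327.8]
tcp_rot: [-3.136, 0.001, 1.586]
ft_force: [1.4, 0.3, -1.3]
opening: 0.252
```

```bash
python3 -c "
from h import *
go(551,-115,330,np.radians(91))"
```

```text
pos [535.2 -40.8 327.8] rot [-3.136e+00  1.000e-03  1.586e+00] t 4.57 F [ 1.4  0.3 -1.3] M [-0.02 -0.01 -0.03] op 0.252 j6 -0.21
d [-74.5  14.7  -2.1] r [-0.06  0.01 -0.03]
```

{"fn": "play_rows", "kwargs": {"increments": [{"dx": -30, "dy": 7, "dz": -1, "rx": 0, "ry": 0, "rz": 0}, {"dx": -60, "dy": 14, "dz": -2, "rx": 0, "ry": 0, "rz": 0}, {"dx": -74, "dy": 14.7, "dz": -2, "rx": 0, "ry": 0, "rz": 0}, {"dx": -74, "dy": 14.7, "dz": -2, "rx": 0, "ry": 0, "rz": 0}, {"dx": -74, "dy": 14.7, "dz": -2, "rx": 0, "ry": 0, "rz": 0}], "fingers": 0}}

```text
t: 4.98
eef_pos: [550.7, -114.7, 328.5]
tcp_rot: [-3.133, 0.0, 1.584]
ft_force: [-0.9, 0.1, -2.5]
opening: 0.251
```

```bash
python3 -c "
from h import *
go(551,-115,330,np.radians(91));c=cam('wrist','w6.png');print(proj(c,[551,-35,60]))"
```

```text
pos [ 550.7 -114.7  328.5] rot [-3.133  0.     1.584] t 4.98 F [-0.9  0.1 -2.5] M [ 0.    0.08 -0.01] op 0.251 j6 -0.33
d [-0.3  0.3 -1.5] r [-0.08  0.   -0.04]
[264.60008694  91.20161029]
```

View pics/w6.png

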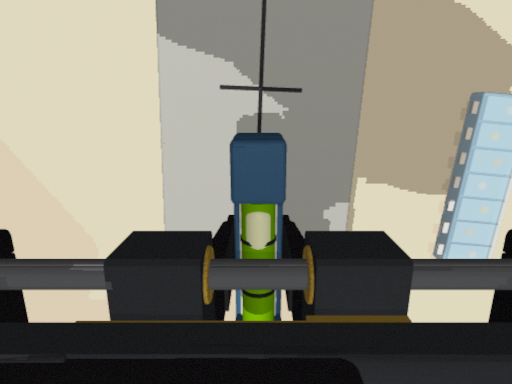

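```bash
python3 -c "
from h import *
c=cam('wrist');im=c['image'].astype(int)
g=im.sum(2)
P=[]
for v in list(range(2,76,6))+[100,108,116,124]:
    w=np.clip(200-g[v,240:285],0,None);P.append(onz(c,(w*np.arange(240,285)).sum()/w.sum(),v,59.3))
P=np.array(P);print(P[[0,6,-1]].round(1))
l=np.polyfit(P[:,1],P[:,0],1);print('yaw',np.degrees(np.arctan2(1,l[0])),np.abs(np.polyval(l,P[:,1])-P[:,0]).max())
Q=[]
for u in list(range(224,256,4))+list(range(270,300,4)):
    w=np.clip(200-g[75:105,u],0,None);Q.append(onz(c,u,(w*np.arange(75,105)).sum()/w.sum(),59.3))
Q=np.array(Q);k=np.polyfit(Q[:,0],Q[:,1],1);print('yaw short',np.degrees(np.arctan(k[0])), Q[0],Q[-1])
x=(np.polyval(l,0)+l[0]*k[1])/(1-l[0]*k[0]);y=np.polyval(k,x);print('cross',x,y)
ya=np.pi/2-np.arctan(l[0])
tx=np.array([np.cos(ya),np.sin(ya)])
print('knob',np.array([x,y])-110*tx)
p=np.array([x,y])+4.2*tx+np.array([-.6*-0,0]);
go(p[0],p[1],290,ya)
s=env.state();R=Ro.from_euler('xyz',s['tcp_rot'])
for u,v in [(258.5,244.5),(259,296),(258,141.5)]: print(R.inv().apply(onz(c,u,v,s['eef_pos'][2]-156-(0 if v<200 else 2))-s['eef_pos']))
"
```

```text
[[549.4  24.4  59.3]
 [548.7   1.6  59.3]
 [547.3 -57.7  59.3]]
yaw 88.49501377450083 0.17284340221476668
yaw short -1.6133638779392516 [521.38284337 -32.07298838  59.3       ] [575.30479879 -33.68371338  59.3       ]
cross 547.8703896197408 -32.885027182931346
knob [ 544.98135573 -142.84708193]
pos [ 550.7 -113.5  329.1] rot [-3.134e+00  1.000e-03  1.586e+00] t 5.08 F [-0.1 -0.4 -2. ] M [-0.14  0.09 -0.  ] op 0.252 j6 -0.33
d [84.9 -1.1 39.1] r [-0.07  0.01  0.4 ]
[  8.46107013  -0.99036659 158.00620151]
[-17.76327251  -0.75694528 158.02242417]
[ 55.01770059  -1.19271855 155.97574409]
```

```bash
python3 -c "
from h import *
go(548.8,-28.4,268,np.radians(88.5))"
```

```text
pos [ 550.7 -113.5  329.1] rot [-3.134e+00  1.000e-03  1.586e+00] t 5.08 F [-0.1 -0.4 -2. ] M [-0.14  0.09 -0.  ] op 0.252 j6 -0.33
d [85.2 -0.1 61.1] r [-0.07  0.01  0.4 ]
```

{"fn": "play_rows", "kwargs": {"increments": [{"dx": 30, "dy": 0, "dz": 0, "rx": -0.07, "ry": 0, "rz": 0.2}, {"dx": 60, "dy": 0, "dz": 10, "rx": -0.07, "ry": 0, "rz": 0.4}, {"dx": 80, "dy": 0, "dz": 25, "rx": -0.07, "ry": 0, "rz": 0.4}, {"dx": 85.2, "dy": -0.1, "dz": 40, "rx": -0.07, "ry": 0, "rz": 0.4}, {"dx": 85.2, "dy": -0.1, "dz": 52, "rx": -0.07, "ry": 0, "rz": 0.4}, {"dx": 85.2, "dy": -0.1, "dz": 61, "rx": -0.07, "ry": 0, "rz": 0.4}, {"dx": 85.2, "dy": -0.1, "dz": 61, "rx": -0.07, "ry": 0, "rz": 0.4}, {"dx": 85.2, "dy": -0.1, "dz": 61, "rx": -0.07, "ry": 0, "rz": 0.4}], "fingers": 0}}

```text
t: 5.75
eef_pos: [548.8, -27.9, 268.0]
tcp_rot: [-3.141, 0.001, 1.545]
ft_force: [-0.7, -0.7, -1.5]
opening: 0.25
```

```bash
python3 -c "
from h import *
go(548.8,-28.4,259,np.radians(88.5));cam('wrist','w7.png');cam('scene','s7.png')"
```

```text
pos [548.8 -27.9 268. ] rot [-3.141e+00  1.000e-03  1.545e+00] t 5.75 F [-0.7 -0.7 -1.5] M [-0.04  0.1   0.02] op 0.25 j6 -0.14
d [-0.5  0.   9. ] r [-0.01  0.01  0.  ]
```

View pics/w7.png

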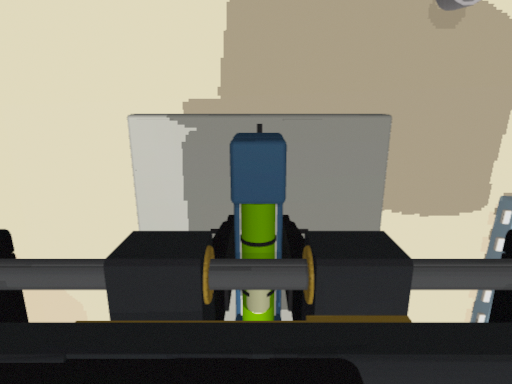

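View pics/s7.png

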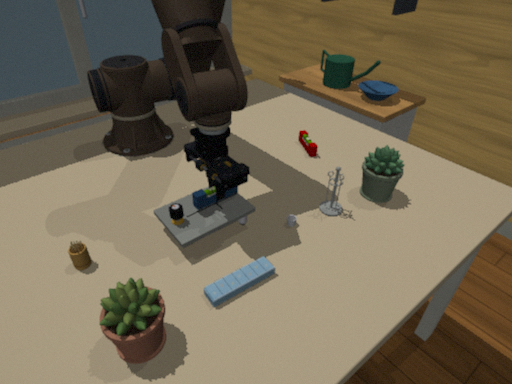

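The level is over the cross: the long line shows at (259,128) and the short line's ends show at row ~231. Now lowering it.

{"fn": "play_rows", "kwargs": {"increments": [{"dx": -0.5, "dy": 0, "dz": 4, "rx": 0, "ry": 0, "rz": 0}, {"dx": -0.5, "dy": 0, "dz": 7, "rx": 0, "ry": 0, "rz": 0}, {"dx": -0.5, "dy": 0, "dz": 8, "rx": 0, "ry": 0, "rz": 0}, {"dx": -0.5, "dy": 0, "dz": 8, "rx": 0, "ry": 0, "rz": 0}], "fingers": 0}}

```text
t: 6.18
eef_pos: [548.9, -29.0, 260.5]
tcp_rot: [3.141, 0.001, 1.544]
ft_force: [0.1, -0.3, -2.6]
opening: 0.248
```

{"fn": "play_rows", "kwargs": {"increments": [{"dx": 0, "dy": 0, "dz": 1, "rx": 0, "ry": 0, "rz": 0}, {"dx": 0, "dy": 0, "dz": 1, "rx": 0, "ry": 0, "rz": 0}], "fingers": 0}}

```text
t: 6.35
eef_pos: [548.9, -29.1, 259.4]
tcp_rot: [3.141, 0.001, 1.544]
ft_force: [0.5, -0.2, -2.6]
opening: 0.256
```

{"fn": "play_rows", "kwargs": {"increments": [{"dx": 0, "dy": 0, "dz": 1, "rx": 0, "ry": 0, "rz": 0}, {"dx": 0, "dy": 0, "dz": 1, "rx": 0, "ry": 0, "rz": 0}], "fingers": 0}}

```text
t: 6.52
eef_pos: [548.8, -29.1, 258.3]
tcp_rot: [3.142, 0.001, 1.544]
ft_force: [-0.3, -0.1, -3.2]
opening: 0.251
```

{"fn": "play_rows", "kwargs": {"increments": [{"dx": 0.6, "dy": 0, "dz": 0.8, "rx": 0, "ry": 0, "rz": 0}, {"dx": 0.6, "dy": 0, "dz": 0.8, "rx": 0, "ry": 0, "rz": 0}], "fingers": 0}}

```text
t: 6.68
eef_pos: [548.8, -28.4, 257.3]
tcp_rot: [-3.141, 0.001, 1.544]
ft_force: [-0.0, -0.3, -2.1]
opening: 0.252
```

{"fn": "play_rows", "kwargs": {"increments": [{"dx": 0, "dy": 0, "dz": 0.8, "rx": 0, "ry": 0, "rz": 0}, {"dx": 0, "dy": 0, "dz": 0.8, "rx": 0, "ry": 0, "rz": 0}], "fingers": 0}}

```text
t: 6.85
eef_pos: [548.8, -28.4, 256.4]
tcp_rot: [-3.141, 0.001, 1.544]
ft_force: [-0.0, 0.1, -2.3]
opening: 0.249
```

{"fn": "play_rows", "kwargs": {"increments": [{"dx": 0, "dy": 0, "dz": 0.7, "rx": 0, "ry": 0, "rz": 0}, {"dx": 0, "dy": 0, "dz": 0.7, "rx": 0, "ry": 0, "rz": 0}], "fingers": 0}}

```text
t: 7.02
eef_pos: [548.9, -28.4, 255.8]
tcp_rot: [3.142, 0.001, 1.544]
ft_force: [-0.7, -0.9, 0.0]
opening: 0.252
```

{"fn": "play_rows", "kwargs": {"increments": [{"dx": 0, "dy": 0, "dz": 0.5, "rx": 0, "ry": 0, "rz": 0}, {"dx": 0, "dy": 0, "dz": 0.5, "rx": 0, "ry": 0, "rz": 0}], "fingers": 0}}

```text
t: 7.18
eef_pos: [548.9, -28.4, 255.6]
tcp_rot: [3.141, 0.001, 1.544]
ft_force: [-1.1, 0.0, 4.2]
opening: 0.249
```

```bash
python3 -c "
from h import *
go(548.8,-28.4,259,np.radians(88.5));cam('wrist','w8.png')"
```

```text
pos [548.9 -28.4 255.6] rot [3.141e+00 1.000e-03 1.544e+00] t 7.18 F [-1.1  0.   4.2] M [0.16 0.31 0.11] op 0.249 j6 -0.14
d [-0.  -0.1 -3.4] r [ 0.    0.01 -0.01]
```

Contact shows as the force going from -2 to +4 N. Releasing.

{"fn": "play_rows", "kwargs": {"increments": [{"dx": 0, "dy": 0, "dz": 0, "rx": 0, "ry": 0, "rz": 0}, {"dx": 0, "dy": 0, "dz": 0, "rx": 0, "ry": 0, "rz": 0}, {"dx": 0, "dy": 0, "dz": 0, "rx": 0, "ry": 0, "rz": 0}, {"dx": 0, "dy": 0, "dz": 0, "rx": 0, "ry": 0, "rz": 0}, {"dx": 0, "dy": 0, "dz": 0, "rx": 0, "ry": 0, "rz": 0}, {"dx": 0, "dy": 0, "dz": 0, "rx": 0, "ry": 0, "rz": 0}], "fingers": 0.5}}

```text
t: 7.73
eef_pos: [548.9, -28.4, 255.5]
tcp_rot: [3.141, 0.001, 1.544]
ft_force: [0.2, -0.4, 0.3]
opening: 0.497
```

{"fn": "play_rows", "kwargs": {"increments": [{"dx": 0, "dy": 0, "dz": -10, "rx": 0, "ry": 0, "rz": 0}, {"dx": 0, "dy": 0, "dz": -30, "rx": 0, "ry": 0, "rz": 0}, {"dx": 0, "dy": 0, "dz": -50, "rx": 0, "ry": 0, "rz": 0}, {"dx": 0, "dy": 0, "dz": -75, "rx": 0, "ry": 0, "rz": 0}, {"dx": -30, "dy": 0, "dz": -90, "rx": 0, "ry": 0, "rz": 0}, {"dx": -70, "dy": 0, "dz": -90, "rx": 0, "ry": 0, "rz": 0}, {"dx": -110, "dy": 0, "dz": -90, "rx": 0, "ry": 0, "rz": 0}, {"dx": -130, "dy": 0, "dz": -90, "rx": 0, "ry": 0, "rz": 0}], "fingers": 0.5}}

```text
t: 8.4
eef_pos: [545.0, -161.4, 346.9]
tcp_rot: [3.14, 0.002, 1.543]
ft_force: [-0.1, -0.5, -0.1]
opening: 0.503
```

{"fn": "play_rows", "kwargs": {"increments": [{"dx": -10, "dy": 0, "dz": 0, "rx": 0, "ry": 0, "rz": 0}, {"dx": -10, "dy": 0, "dz": 0, "rx": 0, "ry": 0, "rz": 0}, {"dx": -10, "dy": 0, "dz": 0, "rx": 0, "ry": 0, "rz": 0}], "fingers": 0.5}}

```text
t: 8.65
eef_pos: [544.6, -171.3, 347.3]
tcp_rot: [3.14, 0.002, 1.542]
ft_force: [0.2, 0.2, 0.0]
opening: 0.499
```

```bash
python3 -c "
from h import *
go(546,-143,290,np.radians(88.5));cam('wrist','w9.png');cam('top','t9.png')"
```

```text
pos [ 544.6 -171.3  347.3] rot [3.140e+00 2.000e-03 1.542e+00] t 8.65 F [0.2 0.2 0. ] M [-0.09  0.1  -0.04] op 0.499 j6 -0.39
d [28.4  0.5 57.2] r [ 0.02  0.02 -0.03]
```

View pics/w9.png

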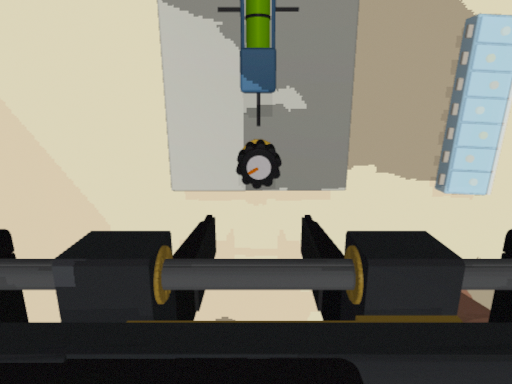

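```bash
python3 -c "
from h import *
c=cam('wrist');print(onz(c,259,167,102));
im=c['image'][130:195,225:295];s=im.astype(int)
m=(s.max(2)<45).astype(np.uint8);ys,xs=np.nonzero(m);print(cv2.minEnclosingCircle(np.c_[xs+225,ys+130].astype(np.float32)))
print(onz(c,259,164.5,100), c['fx']*32/(327-102))
go(546,-115,345,np.radians(88.5))"
```

```text
[ 545.48621124 -142.46627612  102.        ]
((258.5, 165.0), 24.129955291748047)
[ 545.53146105 -141.06122992  100.        ] 46.57495008743195
pos [ 544.8 -170.2  347.1] rot [3.140e+00 2.000e-03 1.544e+00] t 8.8 F [-0.4  0.6 -0. ] M [-0.13 -0.    0.05] op 0.504 j6 -0.39
d [55.2 -0.3  2. ] r [ 0.02  0.02 -0.  ]
```

{"fn": "play_rows", "kwargs": {"increments": [{"dx": 30, "dy": 0, "dz": 0, "rx": 0, "ry": 0, "rz": 0}, {"dx": 55, "dy": 1, "dz": 0, "rx": 0, "ry": 0, "rz": 0}, {"dx": 55, "dy": 1, "dz": 0, "rx": 0, "ry": 0, "rz": 0}, {"dx": 55, "dy": 1, "dz": 0, "rx": 0, "ry": 0, "rz": 0}, {"dx": 55, "dy": 1, "dz": 0, "rx": 0, "ry": 0, "rz": 0}, {"dx": 55, "dy": 1, "dz": 0, "rx": 0, "ry": 0, "rz": 0}], "fingers": 0.5}}

```text
t: 9.3
eef_pos: [547.3, -115.4, 347.0]
tcp_rot: [3.14, 0.002, 1.544]
ft_force: [-0.4, -0.0, 0.1]
opening: 0.499
```

```bash
python3 -c "
from h import *
go(546,-143,290,np.radians(88.5));cam('wrist','w10.png')"
```

```text
pos [ 547.3 -115.4  347. ] rot [3.140e+00 2.000e-03 1.544e+00] t 9.3 F [-0.4 -0.   0.1] M [-0.11 -0.01 -0.02] op 0.499 j6 -0.3
d [-27.5  -0.7  57.1] r [ 0.02  0.02 -0.  ]
```

View pics/w10.png

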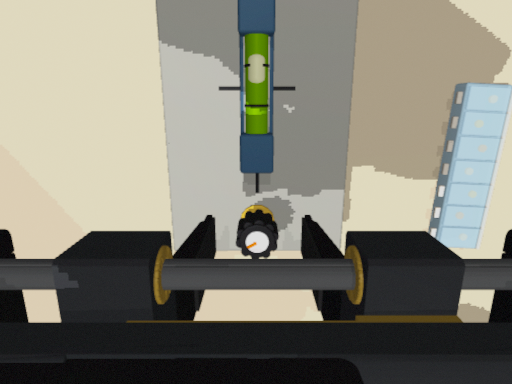

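```bash
python3 -c "
from h import *
c=cam('wrist');b=cv2.cvtColor(c['image'],cv2.COLOR_RGB2BGR)
cv2.imwrite('pics/w10c.png',cv2.resize(b[0:190,205:310],None,fx=4,fy=4,interpolation=cv2.INTER_NEAREST)[:600])
cv2.imwrite('pics/w10d.png',cv2.resize(b[40:190,205:310],None,fx=4,fy=4,interpolation=cv2.INTER_NEAREST)[:600])
"
```

```text
(no output)
```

View pics/w10d.png

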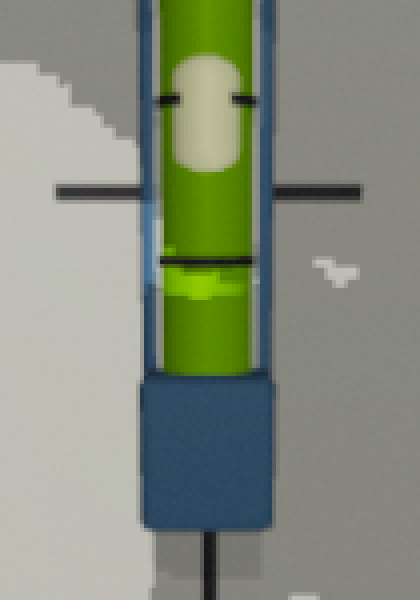

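```bash
python3 -c "
from h import *
c=cam('wrist')
f=lambda u,v,z:onz(c,u,v,z).round(1)
print('short',f(219.3,87.75,59.3),f(295.2,87.75,59.3))
print('rings',f(257,64.7,98),f(257,105.2,98),'bub',f(257,53.5,98),f(257,83,98),'mid',(onz(c,257,53.5,98)+onz(c,257,83,98))/2)
print('end',f(257,172,98.7),'sides',f(241,140,99),f(273.2,140,99),'line',f(257.2,180,59))
"
```

```text
short [518.7 -32.3  59.3] [577.9 -33.9  59.3]
rings [548.5 -20.5  98. ] [547.8 -46.3  98. ] bub [548.7 -13.7  98. ] [548.2 -32.   98. ] mid [548.41368189 -22.83969845  98.        ]
end [546.5 -92.1  98.7] sides [536.1 -69.2  99. ] [558.3 -69.8  99. ] line [ 546.2 -106.9   59. ]
```

```bash
python3 -c "
from h import *
c=cam('wrist');s=env.state();R=Ro.from_euler('xyz',s['tcp_rot'])
for p in [(10,23.7,190),(10,-23.7,190),(10,35.7,190),(10,23.7,150),(-10,23.7,190)]: print(p,proj(c,R.apply(p)+s['eef_pos']))
cv2.imwrite('pics/w10f.png',cv2.resize(cv2.cvtColor(c['image'],cv2.COLOR_RGB2BGR)[200:330,170:350],None,fx=4,fy=4,interpolation=cv2.INTER_NEAREST))
go(546.2,-142.5,300,np.radians(205))
"
```

```text
(10, 23.7, 190) [303.34259751 218.09992834]
(10, -23.7, 190) [216.67083315 218.06115319]
(10, 35.7, 190) [325.2856797  218.10974522]
(10, 23.7, 150) [315.84351337 249.18561746]
(-10, 23.7, 190) [302.10896336 251.80234281]
pos [ 547.2 -115.7  346.9] rot [3.140e+00 2.000e-03 1.543e+00] t 9.5 F [-0.2  0.7 -0.6] M [-0.06  0.08  0.02] op 0.499 j6 -0.3
d [-26.7  -0.4  47. ] r [-1.000e-02  3.000e-02 -1.943e+01]
```

View pics/w10f.png

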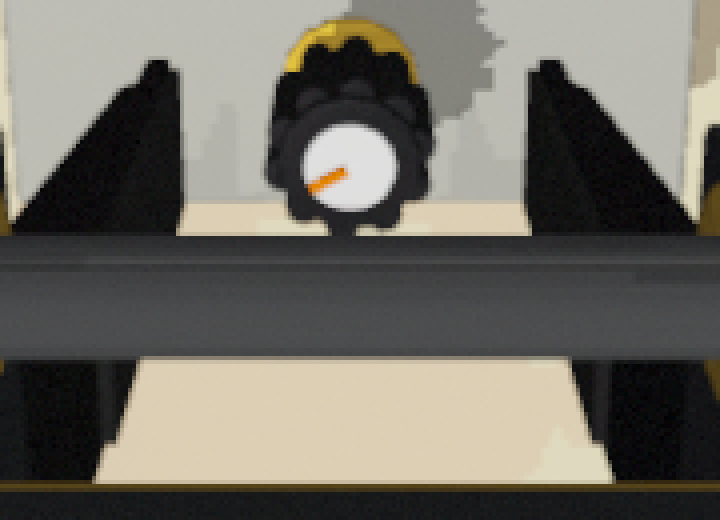

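```bash
python3 -c "
from h import *
c=cam('wrist');print(onz(c,257.5,241.5,102))
go(546.3,-143,300,np.radians(205))
"
```

```text
[ 545.40443839 -143.64212433  102.        ]
pos [ 547.2 -115.7  347. ] rot [3.140e+00 2.000e-03 1.543e+00] t 9.55 F [-0.7 -0.5  0.4] M [-0.1   0.03  0.05] op 0.5 j6 -0.3
d [-27.3  -0.3  47. ] r [-1.000e-02  3.000e-02 -1.943e+01]
```

{"fn": "play_rows", "kwargs": {"increments": [{"dx": -14, "dy": 0, "dz": 15, "rx": 0, "ry": 0, "rz": -1}, {"dx": -27.7, "dy": -0.3, "dz": 30, "rx": 0, "ry": 0, "rz": -2}, {"dx": -27.7, "dy": -0.3, "dz": 35, "rx": 0, "ry": 0, "rz": -3}, {"dx": -27.7, "dy": -0.3, "dz": 35, "rx": 0, "ry": 0, "rz": -4}, {"dx": -27.7, "dy": -0.3, "dz": 35, "rx": 0, "ry": 0, "rz": -5}, {"dx": -27.7, "dy": -0.3, "dz": 35, "rx": 0, "ry": 0, "rz": -6}, {"dx": -27.7, "dy": -0.3, "dz": 35, "rx": 0, "ry": 0, "rz": -7}, {"dx": -27.7, "dy": -0.3, "dz": 35, "rx": 0, "ry": 0, "rz": -8}], "fingers": 0.5}}

```text
t: 10.22
eef_pos: [546.2, -143.7, 311.9]
tcp_rot: [-3.141, 0.002, 2.386]
ft_force: [0.0, 0.4, -0.4]
opening: 0.499
```

{"fn": "play_rows", "kwargs": {"increments": [{"dx": 0, "dy": 0, "dz": 0, "rx": 0, "ry": 0, "rz": -1}, {"dx": 0, "dy": 0, "dz": 0, "rx": 0, "ry": 0, "rz": -2}, {"dx": 0, "dy": 0, "dz": 0, "rx": 0, "ry": 0, "rz": -3}, {"dx": 0, "dy": 0, "dz": 0, "rx": 0, "ry": 0, "rz": -4}, {"dx": 0, "dy": 0, "dz": 0, "rx": 0, "ry": 0, "rz": -5}, {"dx": 0, "dy": 0, "dz": 0, "rx": 0, "ry": 0, "rz": -6}, {"dx": 0, "dy": 0, "dz": 0, "rx": 0, "ry": 0, "rz": -7}, {"dx": 0, "dy": 0, "dz": 0, "rx": 0, "ry": 0, "rz": -8}], "fingers": 0.5}}

```text
t: 10.88
eef_pos: [546.2, -144.1, 311.9]
tcp_rot: [-3.14, 0.001, -3.055]
ft_force: [-0.1, 0.4, -0.1]
opening: 0.505
```

```bash
python3 -c "
from h import *
go(546.2,-143.5,312,np.radians(205))
"
```

```text
pos [ 546.2 -144.1  311.9] rot [-3.140e+00  1.000e-03 -3.055e+00] t 10.88 F [-0.1  0.4 -0.1] M [ 0.01 -0.02 -0.05] op 0.505 j6 -2.03
d [-0.1  0.6 -0.1] r [-0.02  0.01 -3.34]
```

{"fn": "play_rows", "kwargs": {"increments": [{"dx": 0, "dy": 0.6, "dz": 0, "rx": 0, "ry": 0, "rz": -1.1}, {"dx": 0, "dy": 0.6, "dz": 0, "rx": 0, "ry": 0, "rz": -2.2}, {"dx": 0, "dy": 0.6, "dz": 0, "rx": 0, "ry": 0, "rz": -3.3}, {"dx": 0, "dy": 0.6, "dz": 0, "rx": 0, "ry": 0, "rz": -3.3}, {"dx": 0, "dy": 0.6, "dz": 0, "rx": 0, "ry": 0, "rz": -3.3}], "fingers": 0.5}}

```text
t: 11.3
eef_pos: [546.1, -143.7, 311.9]
tcp_rot: [-3.139, 0.001, -2.713]
ft_force: [0.0, 0.8, 0.5]
opening: 0.498
```

```bash
python3 -c "
from h import *
go(546.2,-143.5,263,np.radians(205));cam('wrist','w11.png');cam('scene','s11.png')
"
```

```text
pos [ 546.1 -143.7  311.9] rot [-3.139e+00  1.000e-03 -2.713e+00] t 11.3 F [0.  0.8 0.5] M [ 0.05  0.04 -0.05] op 0.498 j6 -2.37
d [-0.1  0.2 48.9] r [-0.02  0.01 -0.08]
```

View pics/w11.png

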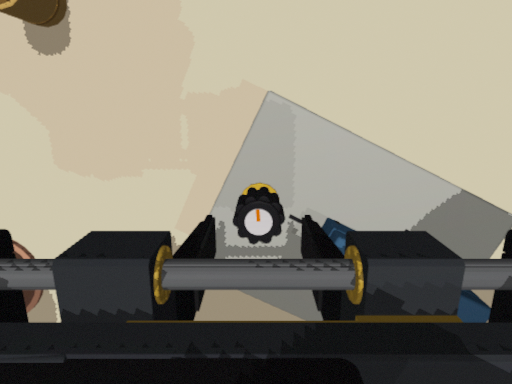

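View pics/s11.png

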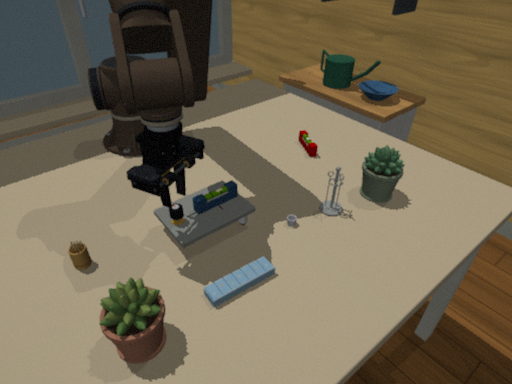

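```bash
python3 -c "
from h import *
c=cam('wrist');s=env.state();R=Ro.from_euler('xyz',s['tcp_rot'])
p=onz(c,258.7,221.5,102);print(p,R.inv().apply(p-s['eef_pos']))
"
```

```text
[ 544.60453269 -143.40980878  102.        ] [  1.40389897   1.21337509 209.86376404]
```

```bash
python3 -c "
from h import *
c=cam('wrist');s=env.state();R=Ro.from_euler('xyz',s['tcp_rot'])
for p in [(10,23.7,190),(10,-23.7,190)]: print(p,proj(c,R.apply(p)+s['eef_pos']))
cv2.imwrite('pics/w11f.png',cv2.resize(cv2.cvtColor(c['image'],cv2.COLOR_RGB2BGR)[170:300,170:350],None,fx=4,fy=4,interpolation=cv2.INTER_NEAREST))
"
```

```text
(10, 23.7, 190) [299.81002772 219.12834572]
(10, -23.7, 190) [213.22268787 219.17247117]
```

View pics/w11f.png

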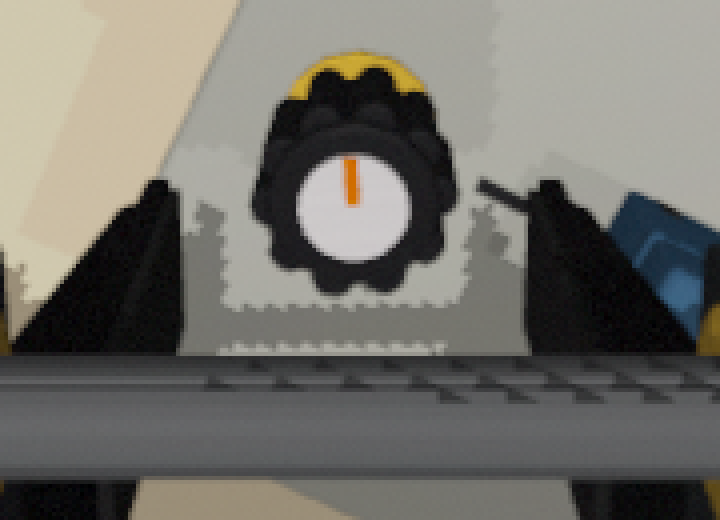

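The knob is centred between the fingers: disc at (258.5,221.7), finger midpoint at col 258.5. Descending.

{"fn": "play_rows", "kwargs": {"increments": [{"dx": 0, "dy": 0.1, "dz": 15, "rx": 0, "ry": 0, "rz": 0}, {"dx": 0, "dy": 0.1, "dz": 30, "rx": 0, "ry": 0, "rz": 0}, {"dx": 0, "dy": 0.1, "dz": 42, "rx": 0, "ry": 0, "rz": 0}, {"dx": 0, "dy": 0.1, "dz": 50, "rx": 0, "ry": 0, "rz": 0}, {"dx": 0, "dy": 0.1, "dz": 52, "rx": 0, "ry": 0, "rz": 0}, {"dx": 0, "dy": 0.1, "dz": 52, "rx": 0, "ry": 0, "rz": 0}], "fingers": 0.4}}

```text
t: 12.0
eef_pos: [546.2, -143.6, 259.5]
tcp_rot: [-3.14, 0.0, -2.712]
ft_force: [-0.0, 0.2, -0.0]
opening: 0.398
```

{"fn": "play_rows", "kwargs": {"increments": [{"dx": 0, "dy": 0, "dz": 0, "rx": 0, "ry": 0, "rz": 0}, {"dx": 0, "dy": 0, "dz": 0, "rx": 0, "ry": 0, "rz": 0}], "fingers": 0.37}}

```text
t: 12.17
eef_pos: [546.3, -143.6, 260.2]
tcp_rot: [-3.139, 0.001, -2.712]
ft_force: [-0.2, -0.3, -0.8]
opening: 0.376
```

```bash
python3 -c "
from h import *
go(546.1,-143.6,260,np.radians(204.5));c=cam('wrist')
cv2.imwrite('pics/w12.png',cv2.resize(cv2.cvtColor(c['image'],cv2.COLOR_RGB2BGR)[150:300,170:350],None,fx=4,fy=4,interpolation=cv2.INTER_NEAREST))
"
```

```text
pos [ 546.3 -143.6  260.2] rot [-3.139e+00  1.000e-03 -2.712e+00] t 12.17 F [-0.2 -0.3 -0.8] M [0.09 0.06 0.04] op 0.376 j6 -2.37
d [0.2 0.1 0.2] r [-0.02  0.01  0.01]
```

View pics/w12.png

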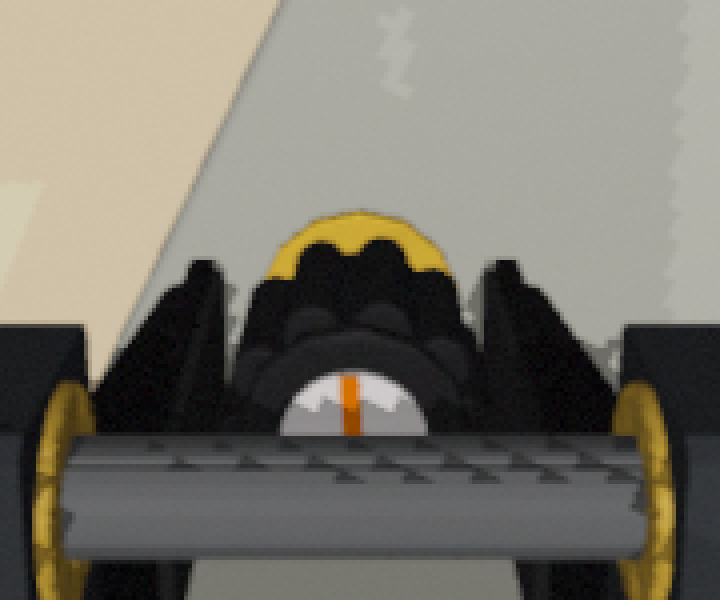

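The fingers are symmetric about the knob with about 1.5 mm each side. Closing in steps.

{"fn": "play_rows", "kwargs": {"increments": [{"dx": 0, "dy": 0, "dz": 0, "rx": 0, "ry": 0, "rz": 0}, {"dx": 0, "dy": 0, "dz": 0, "rx": 0, "ry": 0, "rz": 0}], "fingers": 0.335}}

```text
t: 12.38
eef_pos: [546.3, -143.5, 260.6]
tcp_rot: [-3.139, 0.001, -2.713]
ft_force: [-0.7, 0.7, 2.2]
opening: 0.34
```

{"fn": "play_rows", "kwargs": {"increments": [{"dx": 0, "dy": 0, "dz": 0, "rx": 0, "ry": 0, "rz": 0}, {"dx": 0, "dy": 0, "dz": 0, "rx": 0, "ry": 0, "rz": 0}, {"dx": 0, "dy": 0, "dz": 0, "rx": 0, "ry": 0, "rz": 0}, {"dx": 0, "dy": 0, "dz": 0, "rx": 0, "ry": 0, "rz": 0}], "fingers": 0}}

```text
t: 12.72
eef_pos: [546.2, -143.4, 260.6]
tcp_rot: [-3.139, 0.001, -2.713]
ft_force: [-1.4, 3.5, 1.2]
opening: 0.332
```

```bash
python3 -c "
from h import *
go(546.3,-143.6,260,np.radians(204.5))
"
```

```text
pos [ 546.2 -143.4  260.6] rot [-3.139e+00  1.000e-03 -2.713e+00] t 12.72 F [-1.4  3.5  1.2] M [ 0.77  0.25 -0.05] op 0.332 j6 -2.37
d [ 0.  -0.2  0.6] r [-0.02  0.01  0.01]
```

{"fn": "play_rows", "kwargs": {"increments": [{"dx": 0, "dy": 0.2, "dz": 0.5, "rx": 0, "ry": 0, "rz": 0}, {"dx": 0, "dy": 0.2, "dz": 1, "rx": 0, "ry": 0, "rz": 0}, {"dx": 0, "dy": 0.2, "dz": 1, "rx": 0, "ry": 0, "rz": 0}], "fingers": 0}}

```text
t: 12.97
eef_pos: [546.2, -143.3, 260.4]
tcp_rot: [-3.139, 0.002, -2.713]
ft_force: [-2.1, 2.3, 9.4]
opening: 0.333
```

```bash
python3 -c "
from h import *
go(546.3,-143.6,260,np.radians(204.5))
"
```

```text
pos [ 546.2 -143.3  260.4] rot [-3.139e+00  2.000e-03 -2.713e+00] t 12.97 F [-2.1  2.3  9.4] M [0.67 0.53 0.01] op 0.333 j6 -2.37
d [ 0.1 -0.3  0.4] r [-0.03  0.02  0.01]
```

Pressing at 9.4 N. I'll start turning clockwise.

{"fn": "play_rows", "kwargs": {"increments": [{"dx": 0, "dy": 0, "dz": 0.8, "rx": 0, "ry": 0, "rz": 0.4}, {"dx": 0, "dy": 0, "dz": 0.8, "rx": 0, "ry": 0, "rz": 1}, {"dx": 0, "dy": 0, "dz": 0.8, "rx": 0, "ry": 0, "rz": 1.6}, {"dx": 0, "dy": 0, "dz": 0.8, "rx": 0, "ry": 0, "rz": 2.2}, {"dx": 0, "dy": 0, "dz": 0.8, "rx": 0, "ry": 0, "rz": 2.8}, {"dx": 0, "dy": 0, "dz": 0.8, "rx": 0, "ry": 0, "rz": 3.4}], "fingers": 0}}

```text
t: 13.47
eef_pos: [546.3, -143.3, 260.4]
tcp_rot: [-3.139, 0.003, -3.071]
ft_force: [-1.9, 2.9, 10.1]
opening: 0.332
```

```bash
python3 -c "
from h import *
go(546.2,-143.4,260.4,np.radians(204.5));c=cam('wrist','w13.png')
"
```

```text
pos [ 546.3 -143.3  260.4] rot [-3.139e+00  3.000e-03 -3.071e+00] t 13.47 F [-1.9  2.9 10.1] M [0.71 0.6  0.04] op 0.332 j6 -2.01
d [ 0.1 -0.1  0. ] r [-0.03  0.03 -3.41]
```

View pics/w13.png

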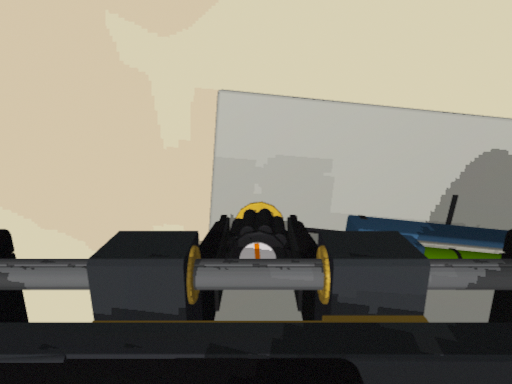

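{"fn": "play_rows", "kwargs": {"increments": [{"dx": 0, "dy": 0, "dz": 0.8, "rx": 0, "ry": 0, "rz": 0.6}, {"dx": 0, "dy": 0, "dz": 0.8, "rx": 0, "ry": 0, "rz": 1.4}, {"dx": 0, "dy": 0, "dz": 0.8, "rx": 0, "ry": 0, "rz": 2.2}, {"dx": 0, "dy": 0, "dz": 0.8, "rx": 0, "ry": 0, "rz": 3.0}, {"dx": 0, "dy": 0, "dz": 0.8, "rx": 0, "ry": 0, "rz": 3.8}, {"dx": 0, "dy": 0, "dz": 0.8, "rx": 0, "ry": 0, "rz": 4.6}, {"dx": 0, "dy": 0, "dz": 0.8, "rx": 0, "ry": 0, "rz": 5.3}, {"dx": 0, "dy": 0, "dz": 0.8, "rx": 0, "ry": 0, "rz": 6}], "fingers": 0}}

```text
t: 14.18
eef_pos: [546.2, -143.2, 260.3]
tcp_rot: [-3.142, 0.005, 2.575]
ft_force: [-2.4, 3.5, 9.4]
opening: 0.335
```

{"fn": "play_rows", "kwargs": {"increments": [{"dx": 0, "dy": 0, "dz": 0.8, "rx": 0, "ry": 0, "rz": 0.6}, {"dx": 0, "dy": 0, "dz": 0.8, "rx": 0, "ry": 0, "rz": 1.4}, {"dx": 0, "dy": 0, "dz": 0.8, "rx": 0, "ry": 0, "rz": 2.2}, {"dx": 0, "dy": 0, "dz": 0.8, "rx": 0, "ry": 0, "rz": 3.0}, {"dx": 0, "dy": 0, "dz": 0.8, "rx": 0, "ry": 0, "rz": 3.8}, {"dx": 0, "dy": 0, "dz": 0.8, "rx": 0, "ry": 0, "rz": 4.6}, {"dx": 0, "dy": 0, "dz": 0.8, "rx": 0, "ry": 0, "rz": 5.3}, {"dx": 0, "dy": 0, "dz": 0.8, "rx": 0, "ry": 0, "rz": 6}], "fingers": 0}}

```text
t: 14.85
eef_pos: [546.0, -143.2, 260.2]
tcp_rot: [3.139, 0.004, 1.943]
ft_force: [-4.3, 2.7, 11.4]
opening: 0.332
```

```bash
python3 -c "
from h import *
go(546.2,-143.4,260.4,np.radians(75.5));c=cam('wrist','w14.png')
"
```

```text
pos [ 546.  -143.2  260.2] rot [3.139 0.004 1.943] t 14.85 F [-4.3  2.7 11.4] M [0.33 1.19 0.02] op 0.332 j6 -0.74
d [-0.3  0.1 -0.2] r [0.03 0.03 5.98]
```

View pics/w14.png

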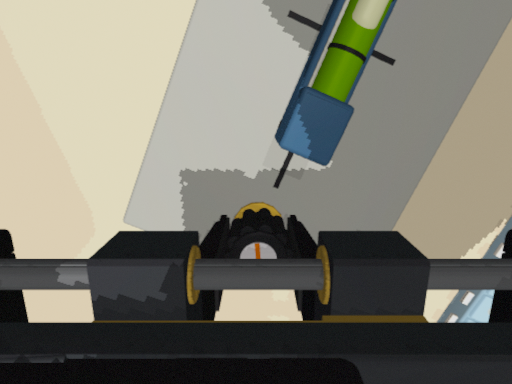

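{"fn": "play_rows", "kwargs": {"increments": [{"dx": 0.3, "dy": -0.2, "dz": 0.7, "rx": 0, "ry": 0, "rz": 0.6}, {"dx": 0.3, "dy": -0.2, "dz": 0.7, "rx": 0, "ry": 0, "rz": 1.3}, {"dx": 0.3, "dy": -0.2, "dz": 0.7, "rx": 0, "ry": 0, "rz": 2.1}, {"dx": 0.3, "dy": -0.2, "dz": 0.7, "rx": 0, "ry": 0, "rz": 2.9}, {"dx": 0.3, "dy": -0.2, "dz": 0.7, "rx": 0, "ry": 0, "rz": 3.7}, {"dx": 0.3, "dy": -0.2, "dz": 0.7, "rx": 0, "ry": 0, "rz": 4.5}, {"dx": 0.3, "dy": -0.2, "dz": 0.7, "rx": 0, "ry": 0, "rz": 5}, {"dx": 0.3, "dy": -0.2, "dz": 0.7, "rx": 0, "ry": 0, "rz": 5}], "fingers": 0}}

```text
t: 15.57
eef_pos: [545.5, -142.9, 260.2]
tcp_rot: [3.138, 0.002, 1.411]
ft_force: [-4.8, 2.7, 11.9]
opening: 0.333
```

{"fn": "play_rows", "kwargs": {"increments": [{"dx": 0, "dy": 0, "dz": 0.7, "rx": 0, "ry": 0, "rz": 0}, {"dx": 0, "dy": 0, "dz": 0.7, "rx": 0, "ry": 0, "rz": 0}, {"dx": 0, "dy": 0, "dz": 0.7, "rx": 0, "ry": 0, "rz": 0}, {"dx": 0, "dy": 0, "dz": 0.7, "rx": 0, "ry": 0, "rz": 0}, {"dx": 0, "dy": 0, "dz": 0.7, "rx": 0, "ry": 0, "rz": 0}, {"dx": 0, "dy": 0, "dz": 0.7, "rx": 0, "ry": 0, "rz": 0}, {"dx": 0, "dy": 0, "dz": 0.7, "rx": 0, "ry": 0, "rz": 0}, {"dx": 0, "dy": 0, "dz": 0.7, "rx": 0, "ry": 0, "rz": 0}], "fingers": 0}}

```text
t: 16.23
eef_pos: [545.3, -142.9, 260.2]
tcp_rot: [3.138, 0.002, 1.411]
ft_force: [-3.1, 2.4, 10.6]
opening: 0.332
```

{"fn": "play_rows", "kwargs": {"increments": [{"dx": 0, "dy": 0, "dz": 0.8, "rx": 0, "ry": 0, "rz": 0}, {"dx": 0, "dy": 0, "dz": 0.8, "rx": 0, "ry": 0, "rz": 0}, {"dx": 0, "dy": 0, "dz": 0.8, "rx": 0, "ry": 0, "rz": 0}, {"dx": 0, "dy": 0, "dz": 0.8, "rx": 0, "ry": 0, "rz": 0}, {"dx": 0, "dy": 0, "dz": 0.8, "rx": 0, "ry": 0, "rz": 0}, {"dx": 0, "dy": 0, "dz": 0.8, "rx": 0, "ry": 0, "rz": 0}, {"dx": 0, "dy": 0, "dz": 0.8, "rx": 0, "ry": 0, "rz": 0}, {"dx": 0, "dy": 0, "dz": 0.8, "rx": 0, "ry": 0, "rz": 0}], "fingers": 0}}

```text
t: 16.9
eef_pos: [545.3, -142.8, 260.2]
tcp_rot: [3.138, 0.003, 1.411]
ft_force: [-2.7, 2.7, 10.7]
opening: 0.331
```

```bash
python3 -c "
from h import *
go(546.2,-143.4,260.4,np.radians(75.5));c=cam('wrist','w15.png')
cv2.imwrite('pics/w15c.png',cv2.resize(cv2.cvtColor(c['image'],cv2.COLOR_RGB2BGR)[:150,200:350],None,fx=4,fy=4,interpolation=cv2.INTER_NEAREST))
"
```

```text
pos [ 545.3 -142.8  260.2] rot [3.138e+00 3.000e-03 1.411e+00] t 16.9 F [-2.7  2.7 10.7] M [ 0.45  0.96 -0.04] op 0.331 j6 -0.21
d [-0.4  1.  -0.2] r [0.04 0.02 0.89]
```

View pics/w15.png

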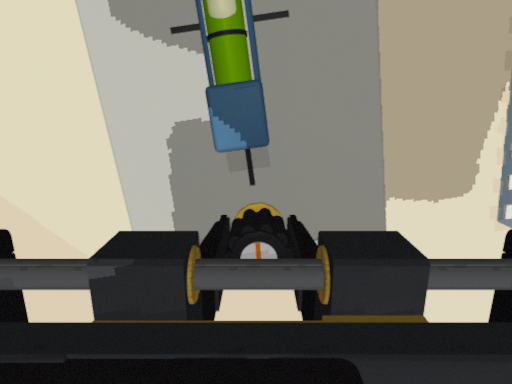

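View pics/w15c.png

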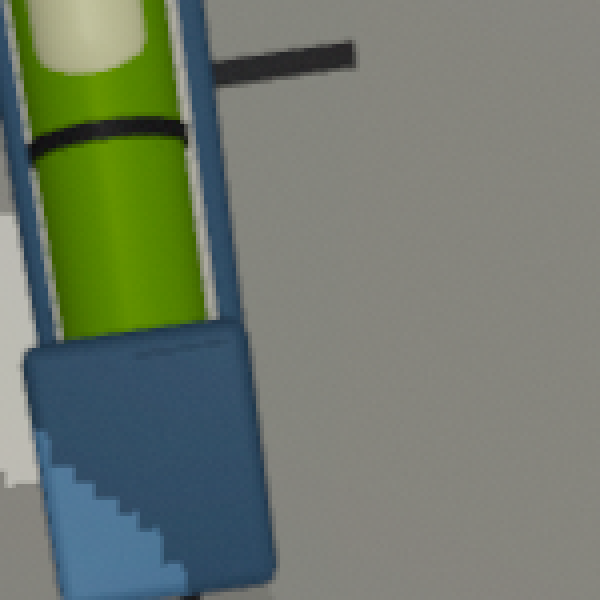

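```bash
python3 -c "
from h import *
c=cam('wrist')
b=onz(c,200+90/4,73/4,98);r=onz(c,200+97/4,130/4,98);e=onz(c,200+165/4,592/4,99)
print(b,r,e,np.linalg.norm((b-r)[:2]),np.linalg.norm((r-e)[:2]))
"
```

```text
[547.17261145 -39.42933648  98.        ] [546.90476306 -44.60612034  98.        ] [545.78811059 -90.80344971  99.        ] 5.183708511135373 46.21082290190407
```

{"fn": "play_rows", "kwargs": {"increments": [{"dx": 0, "dy": 0, "dz": 0.8, "rx": 0, "ry": 0, "rz": 0.5}, {"dx": 0, "dy": 0, "dz": 0.8, "rx": 0, "ry": 0, "rz": 1}, {"dx": 0, "dy": 0, "dz": 0.8, "rx": 0, "ry": 0, "rz": 1.5}, {"dx": 0, "dy": 0, "dz": 0.8, "rx": 0, "ry": 0, "rz": 2}, {"dx": 0, "dy": 0, "dz": 0.8, "rx": 0, "ry": 0, "rz": 2}, {"dx": 0, "dy": 0, "dz": 0.8, "rx": 0, "ry": 0, "rz": 2}, {"dx": 0, "dy": 0, "dz": 0.8, "rx": 0, "ry": 0, "rz": 2}, {"dx": 0, "dy": 0, "dz": 0.8, "rx": 0, "ry": 0, "rz": 2}], "fingers": 0}}

```text
t: 17.67
eef_pos: [545.1, -142.7, 260.2]
tcp_rot: [3.137, 0.002, 1.202]
ft_force: [-3.2, 4.0, 11.2]
opening: 0.331
```

{"fn": "play_rows", "kwargs": {"increments": [{"dx": 0, "dy": 0, "dz": 0.8, "rx": 0, "ry": 0, "rz": 0}, {"dx": 0, "dy": 0, "dz": 0.8, "rx": 0, "ry": 0, "rz": 0}, {"dx": 0, "dy": 0, "dz": 0.8, "rx": 0, "ry": 0, "rz": 0}, {"dx": 0, "dy": 0, "dz": 0.8, "rx": 0, "ry": 0, "rz": 0}, {"dx": 0, "dy": 0, "dz": 0.8, "rx": 0, "ry": 0, "rz": 0}, {"dx": 0, "dy": 0, "dz": 0.8, "rx": 0, "ry": 0, "rz": 0}, {"dx": 0, "dy": 0, "dz": 0.8, "rx": 0, "ry": 0, "rz": 0}, {"dx": 0, "dy": 0, "dz": 0.8, "rx": 0, "ry": 0, "rz": 0}], "fingers": 0}}

```text
t: 18.33
eef_pos: [545.0, -142.6, 260.2]
tcp_rot: [3.137, 0.002, 1.202]
ft_force: [-2.7, 3.2, 10.9]
opening: 0.332
```

{"fn": "play_rows", "kwargs": {"increments": [{"dx": 0, "dy": 0, "dz": 0.8, "rx": 0, "ry": 0, "rz": 0}, {"dx": 0, "dy": 0, "dz": 0.8, "rx": 0, "ry": 0, "rz": 0}, {"dx": 0, "dy": 0, "dz": 0.8, "rx": 0, "ry": 0, "rz": 0}, {"dx": 0, "dy": 0, "dz": 0.8, "rx": 0, "ry": 0, "rz": 0}, {"dx": 0, "dy": 0, "dz": 0.8, "rx": 0, "ry": 0, "rz": 0}, {"dx": 0, "dy": 0, "dz": 0.8, "rx": 0, "ry": 0, "rz": 0}, {"dx": 0, "dy": 0, "dz": 0.8, "rx": 0, "ry": 0, "rz": 0}, {"dx": 0, "dy": 0, "dz": 0.8, "rx": 0, "ry": 0, "rz": 0}], "fingers": 0}}

```text
t: 19.0
eef_pos: [545.0, -142.6, 260.2]
tcp_rot: [3.137, 0.002, 1.202]
ft_force: [-3.5, 3.3, 10.8]
opening: 0.329
```

```bash
python3 -c "
from h import *
go(546.2,-143.4,260.4,np.radians(75.5));c=cam('wrist','w16.png');t=cam('top')
o=np.zeros((600,800,3),np.uint8);b=lambda c:cv2.cvtColor(c['image'],cv2.COLOR_RGB2BGR)
o[:480,:400]=cv2.resize(b(c)[:120,170:270],None,fx=4,fy=4,interpolation=cv2.INTER_NEAREST)
o[:400,400:]=cv2.resize(b(t)[180:260,250:330],None,fx=5,fy=5);
s=cam('scene');o[480:,:]=0
o[400:600,400:800]=cv2.resize(b(s)[175:225,160:260],None,fx=4,fy=4)
cv2.imwrite('pics/w16c.png',o);print(env.state()['ft_force'])
"
```

```text
pos [ 545.  -142.6  260.2] rot [3.137e+00 2.000e-03 1.202e+00] t 19.0 F [-3.5  3.3 10.8] M [ 0.56  1.02 -0.03] op 0.329 j6 -0.0
d [-0.3  1.4 -0.2] r [ 0.04  0.02 -1.1 ]
[-3.79530411  3.58047192 10.51390643]
```

View pics/w16c.png

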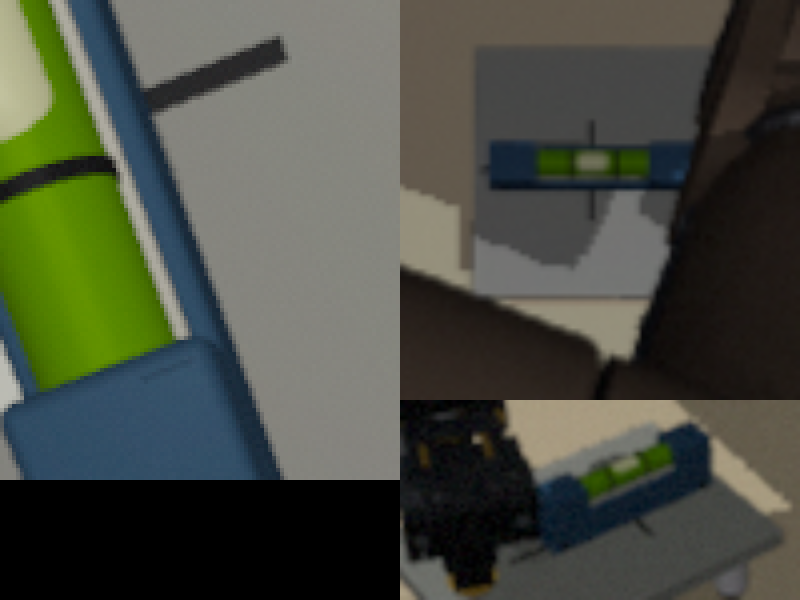

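```bash
python3 -c "
from h import *
c=cam('wrist');t=cam('top')
P=lambda x,y,z:onz(c,170+x/4,y/4,z)[:2]
b=P(12,137,98);r=P(20,182,98);print(b,r,np.linalg.norm(b-r))
print(c['image'][20:52,172].tolist())
cv2.imwrite('pics/w17c.png',cv2.resize(cv2.cvtColor(t['image'],cv2.COLOR_RGB2BGR)[200:222,265:312],None,fx=16,fy=16,interpolation=cv2.INTER_NEAREST))
g=t['image'][210:214,272:305].astype(int).mean(0).round();print(g.tolist())
"
```

```text
[547.80897419 -40.23459638] [546.81097186 -44.30001026] 4.186119763014877
[[187, 187, 151], [187, 187, 151], [188, 188, 152], [189, 189, 152], [190, 190, 154], [189, 190, 154], [190, 189, 154], [188, 188, 152], [186, 186, 150], [184, 184, 148], [184, 184, 148], [183, 183, 148], [182, 182, 146], [175, 178, 137], [150, 165, 102], [98, 145, 0], [96, 144, 0], [95, 142, 0], [96, 143, 0], [95, 142, 0], [92, 139, 0], [92, 139, 0], [89, 137, 0], [83, 128, 0], [59, 86, 11], [27, 29, 26], [24, 21, 23], [25, 24, 26], [23, 22, 22], [42, 67, 9], [74, 117, 0], [83, 130, 0]]
[[22.0, 36.0, 52.0], [20.0, 35.0, 52.0], [20.0, 36.0, 52.0], [21.0, 36.0, 53.0], [20.0, 35.0, 47.0], [28.0, 50.0, 27.0], [40.0, 69.0, 2.0], [41.0, 69.0, 1.0], [40.0, 70.0, 2.0], [40.0, 69.0, 2.0], [42.0, 70.0, 3.0], [36.0, 61.0, 3.0], [31.0, 46.0, 12.0], [65.0, 80.0, 40.0], [94.0, 97.0, 72.0], [97.0, 100.0, 76.0], [97.0, 100.0, 75.0], [97.0, 98.0, 75.0], [91.0, 97.0, 69.0], [67.0, 83.0, 39.0], [36.0, 60.0, 3.0], [25.0, 42.0, 6.0], [40.0, 69.0, 1.0], [40.0, 69.0, 3.0], [40.0, 68.0, 2.0], [40.0, 68.0, 2.0], [40.0, 68.0, 1.0], [36.0, 61.0, 22.0], [17.0, 32.0, 48.0], [20.0, 36.0, 52.0], [19.0, 35.0, 52.0], [20.0, 35.0, 51.0], [19.0, 35.0, 51.0]]
```

View pics/w17c.png

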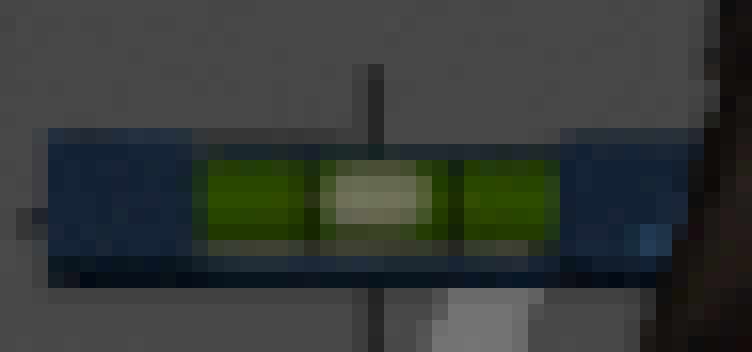

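```bash
python3 -c "
from h import *
s=env.state();print(s['ft_force'],s['opening'],s['t']);print(env.job_done())
"
```

```text
[-3.16013586  4.21106204 11.74279152] 0.3332901951355271 19.25
the job is handed in; nothing more can be done
None
```

I handed the job in at t = 19.25 s, with the gripper still holding the knob and pressing it down and the bubble centred.

**What I did:** I gripped the blue level across its width, stood it on the riser over the cross and let it go. I then took the knob and turned it about 2.37 rad clockwise in one grasp while pressing at about 10 N.

**Last checks:**
- **Bubble:** settled between the rings. The wrist view puts it about +0.2 mm off centre and the top view between 0 and +0.5 mm. The wrist view showed only the near ring; the top view showed both.
- **Pressing force:** 10.5–11.7 N down, with the gripper closed on the 32 mm knob (opening about 0.33).
- **Level position:** about 1 mm or less from the cross and in line with its long line, measured right after release. The final top view still shows it centred on the short line.
- **Bystanders:** no move went near the other things, but I did not check their positions again at the end.

**Less clean:**
- A sideways load of 3–5 N stayed on the grip.
- The hand drifted about 1.4 mm while turning, so the riser may have moved by about that much.

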